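# Close the biscuit tin, then lift only its cover

### The job

At the food-bank counter, lay the loose flat pack squarely on top of the pile of two packs inside the open round tin, then carry the nested pair of lids together by the inner lid's knob, lower them onto the tin so that the inner lid sits fully home, and let go. Then take the outer lid by its collar and lift it straight up on its own, level, leaving the inner lid seated and undisturbed, and finish while still holding the outer lid still above the tin, about 10 cm up, so that a colleague can put a date label on the inner lid. Drop nothing, and leave the other groceries where they stand.

Things in the scene. Friction and masses are not known exactly. Their poses are not given: they have to be found in the camera images.
- tin: Open round plain steel tin, 154 mm outside diameter, 64 mm high, wall 3 mm (inside diameter 148 mm), floor 4 mm thick; fixed to the counter, upright. Origin: centre of its underside. Left or right of the middle.
- pack_bottom: Flat plain cardboard pack, 84 x 50 x 16 mm (x, y, z), 0.15 kg nominal, rigid, with a paper band along its length; lies on the floor of the tin as the bottom of the pile. Origin: centre of its underside; x is its long axis.
- pack_middle: Same kind of pack, 84 x 50 x 16 mm, lies squarely on pack_bottom in the tin; its top is 36 mm above the counter. Origin: centre of its underside; x is its long axis.
- pack_loose: Same kind of pack, 84 x 50 x 16 mm, the only one lying flat on the bare counter. It goes on pack_middle, with long axes parallel and edges flush (either way round). Origin: centre of its underside; x is its long axis. Grasp it across its 50 mm width.
- inner_lid: Inner steel lid, 0.28 kg: plug 140 mm across, 6 mm deep, lower edge chamfered 4 mm; above it a flange 160 mm across, 4 mm thick, that rests on the tin rim; in the middle an upright round black knob, 20 mm diameter, top 65 mm above the origin. Origin: centre of the plug underside. Starts plug down on the counter. Seated: origin 58 mm above the tin origin. Lifted by its knob it carries the outer lid.
- outer_lid: Outer steel lid, 0.16 kg, lying on the inner lid: disc 169 mm across, 3 mm thick, skirt to 8 mm below the disc (2 mm play round the flange); in the middle an open tube collar, 46 mm outside, 38 mm inside, top 31 mm above the origin; the knob stands 24 mm out of it. Origin: centre of the disc underside, 10 mm above the inner lid origin. Grip the collar outside to lift this lid alone.
- can_a: Bystander: food can, 74 mm diameter, 110 mm high, beyond the work. Origin: centre of underside.
- can_b: Bystander: food can, 74 mm diameter, 100 mm high, beyond the work. Origin: centre of underside.
- jar: Bystander: jar, 68 mm diameter, 100 mm high, near the robot on its right. Origin: centre of underside.
- bottle: Bystander: bottle, 68 mm diameter, 210 mm high, on the right. Origin: centre of underside.
- carton: Bystander: upright paper carton, 60 x 100 x 150 mm, on the left. Origin: centre of underside.
- fish_tin: Bystander: flat fish tin, 60 x 100 x 24 mm, near the robot on its left. Origin: centre of underside.
- label_roll: Bystander: roll of labels lying flat, 60 mm diameter, 26 mm high, in the middle behind the loose pack. Origin: centre of underside.

How it is judged:
On the way, in this order (a step that is already met when the one before it is completed fails the run):
1. the loose pack lies squarely on the pile in the tin, let go (horizontal distance between pack_loose and pack_middle below 0.01 m and angle between the x axis of pack_loose and the x axis of pack_middle, either way round below 0.15 rad and z of pack_loose in the frame of pack_middle between 0.013 and 0.019 m and angle between each of pack_loose, pack_middle's own z axis and vertical below 0.1 rad and horizontal distance between pack_middle and pack_bottom below 0.01 m and angle between the x axis of pack_middle and the x axis of pack_bottom, either way round below 0.15 rad and z of pack_middle in the frame of pack_bottom between 0.013 and 0.019 m and horizontal distance between pack_bottom and tin below 0.03 m and z of pack_bottom in the frame of tin below 0.008 m and contact force between pack_loose and the fingers below 0.1 N and linear speed of pack_loose below 0.03 m/s), for 0.2 s.
2. both lids sit nested on the tin, the inner lid fully home, let go (horizontal distance between inner_lid and tin below 0.006 m and z of inner_lid in the frame of tin between 0.055 and 0.0605 m and angle between inner_lid's own z axis and vertical below 0.04 rad and horizontal distance between pack_loose and pack_middle below 0.01 m and angle between the x axis of pack_loose and the x axis of pack_middle, either way round below 0.15 rad and z of pack_loose in the frame of pack_middle between 0.013 and 0.019 m and angle between each of pack_loose, pack_middle's own z axis and vertical below 0.1 rad and horizontal distance between pack_middle and pack_bottom below 0.01 m and angle between the x axis of pack_middle and the x axis of pack_bottom, either way round below 0.15 rad and z of pack_middle in the frame of pack_bottom between 0.013 and 0.019 m and horizontal distance between pack_bottom and tin below 0.03 m and z of pack_bottom in the frame of tin below 0.008 m and z of outer_lid in the frame of inner_lid below 0.013 m and contact force between inner_lid and the fingers below 0.1 N and linear speed of inner_lid below 0.03 m/s), for 0.2 s.
At the end, for the whole second after the job is handed in: Packs in one pile in the tin (10 mm, 0.15 rad; within 30 mm of its middle); inner lid home in the tin (6 mm, 2.5 mm up, 0.04 rad), at rest, untouched; outer lid held still, touching neither, 65 to 240 mm above its nested place, within 50 mm of the tin axis, level within 0.2 rad (horizontal distance between pack_loose and pack_middle below 0.01 m and angle between the x axis of pack_loose and the x axis of pack_middle, either way round below 0.15 rad and z of pack_loose in the frame of pack_middle between 0.013 and 0.019 m and angle between each of pack_loose, pack_middle's own z axis and vertical below 0.1 rad and horizontal distance between pack_middle and pack_bottom below 0.01 m and angle between the x axis of pack_middle and the x axis of pack_bottom, either way round below 0.15 rad and z of pack_middle in the frame of pack_bottom between 0.013 and 0.019 m and horizontal distance between pack_bottom and tin below 0.03 m and z of pack_bottom in the frame of tin below 0.008 m and horizontal distance between inner_lid and tin below 0.006 m and z of inner_lid in the frame of tin between 0.055 and 0.0605 m and angle between inner_lid's own z axis and vertical below 0.04 rad and contact force between inner_lid and the fingers below 0.1 N and z of outer_lid in the frame of inner_lid between 0.075 and 0.25 m and horizontal distance between outer_lid and tin below 0.05 m and angle between outer_lid's own z axis and vertical below 0.2 rad and linear speed of outer_lid below 0.03 m/s and contact force between outer_lid and the fingers above 0.5 N and contact force between outer_lid and inner_lid below 0.1 N and contact force between outer_lid and tin below 0.1 N and linear speed of inner_lid below 0.02 m/s); the arm keeps its last pose, push and grip.
It fails at once if the outer lid is lifted off while the inner lid is not seated in the tin (more than 4 mm up, 8 mm aside or 0.06 rad tilted) (z of outer_lid in the frame of inner_lid above 0.03 m and (z of inner_lid in the frame of tin above 0.062 m or horizontal distance between inner_lid and tin above 0.008 m or angle between inner_lid's own z axis and vertical above 0.06 rad)).
It fails at once if the loose pack or the lids are dropped (falling faster than 0.35 m/s, not held) ((contact force between pack_loose and the fingers below 0.1 N and linear speed of pack_loose above 0.35 m/s) or ((contact force between inner_lid and the fingers below 0.1 N and linear speed of inner_lid above 0.35 m/s) and contact force between outer_lid and the fingers below 0.1 N)).
It fails at once if one of the other groceries is moved by more than 30 mm or tipped over (distance of any of can_a, can_b, jar, bottle, carton, fish_tin, label_roll from where it was at the start of the episode above 0.03 m or angle between any of can_a, can_b, jar, bottle, carton, fish_tin, label_roll's own z axis and vertical above 0.4 rad).
It also fails if it takes over 58 s, if anything falls off the work surface, if the arm or the gripper's body presses on something with over 40 N, if the wrist force passes 120 N, or if a joint passes its speed limit or range.

### The arm

A 6-joint arm with a two-finger parallel gripper is mounted at the origin on the work surface. World frame = base frame: x ahead of the robot, y to its left, z up, the work surface at z = 0. Lengths are in m, angles in rad, forces in N, time in s.
With the tool pointing down it reaches from about 0.35 to 0.85 m from the base axis. Payload 8.1 kg.
Tool frame: the origin (TCP) lies on the centre line of the jaws, within the pads' length; the fingertips stand robot.tip_reach ahead of it and the grasp point (between the pads) lies 5 mm behind it (robot.tip_reach is the distance from the TCP to the fingertips, in m); z points along the fingers, y is the direction in which the jaws open and shut (so a half turn about z gives the same grasp; the last joint's range is limited). The gripper opens to 93 mm and grips with 3 to 60 N. Pads are 15 mm wide; open, the fingers measure 128 mm over their backs; the gripper's body (75 mm by 188 mm) begins 65 mm behind the grasp point.
Start: joints at [1.113, 0.13, 1.488, -0, 1.523, -0.085], TCP at [0.219, 0.559, 0.201] pointing down, gripper open.
Joint ranges: [-2.96, 2.96], [-0.89, 2.26], [0.02, 2.5], [-1.34, 4.48], [0, 2.73], [-2.66, 2.66]. Speed limits (rad/s): [2.39, 2.39, 2.79, 3.14, 3.14, 3.14].

### API

Orientations are given as a rotation vector (axis times angle).
In Python, from plant import sensors, read_camera, robot gives the robot as it stands.
- The arm moves only by the tool play_rows, never from a script. Its argument "series" is a list that holds one entry, the list of rows, each a list of 5 numbers: the closure, from -1 (fully open) to 1 (shut), then the shift along the world's x, y, z in m, then the turn about the world's z in rad. A call has 1 to 8 rows; each row is the pose to reach, as a shift and turn from the pose commanded when the call began; what a row does not reach only later rows make up. A row lasts 1/10 s, in which the tool goes at most 50 mm and 8.59 degrees, less where a joint would pass 70% of its speed; a pose out of reach is approached as far as the arm can. A call with a gripper value outside its range is refused whole. The fingers move at their own pace and stop on an object; "force" is the grip in N (left out, the last holds). Time passes only in rows, so rows that repeat a pose let the fingers close. It gives the time, the measured TCP pose, the force and the opening at its end, in the units of the state.
- sensors.read_state(): the state, without advancing time (a new reading comes with each control period).
- read_camera(name): name is "side" or "top" or "wrist"; returns a dict with "color" (420x560x3 uint8, red, green, blue), "range_z" (420x560 float32, m along the optical axis (not along the pixel's ray), 0 where there is no reading), "intrinsics" (3x3 intrinsics, pixels), "rvec" (rotation vector, rad) and "tvec" (3), from world to camera coordinates, as OpenCV has them. Camera axes: x right, y down, z forward; pixel columns grow to the right and rows downward; lengths in m; the calibration is good to about 2 mm. A picture is of the moment at which its call begins.
- robot.close_job(): hands the job in, once; it reports no verdict.
The state is a dict: "t": time; "q": joint angles; "dq": joint speeds; "joint_torque": joint torques, N m; "tool_pos": TCP position; "orientation": TCP orientation; "force": force on the tool from outside, world axes, zero at the start; "wrist_torque": the same for the moment, N m; "opening": finger opening in m.
Only numpy, scipy, OpenCV 4.12 (cv2) and the standard library are available. Lean on these libraries where they do the work, as an engineer would, in place of code of your own. Each camera call takes 0.05 s, during which the arm holds its last target.

## Working session

There is one attempt and no reset: what is moved stays moved. The work goes in short steps, Python scripts to look and compute and a tool call to move; the robot and the scene stay as the last step left them, time stands still between calls to the robot, and variables do not carry over. Pictures are saved under pics/ and viewed, and the job is handed in when it is done.

Besides the shell and the picture viewer there is one more tool, called after "Emit:" as name(argument=value, ...) on one line, values as JSON. play_rows: Moves the arm, as the interface text tells. Its arguments: {"type":"object","properties":{"series":{"type":"array","items":{"type":"array","items":{"type":"array","items":{"type":"number"}}}},"force":{"type":"number"}},"required":["series"]}

```bash
mkdir -p pics; ls; cat > h.py <<'E'
import numpy as np, cv2
from plant import sensors, read_camera, robot
def cam(n):
    c=read_camera(n); np.savez(f'last_{n}.npz',**c); return c
def load(n): return dict(np.load(f'last_{n}.npz'))
def cloud(c):
    z=c['range_z'];K=c['intrinsics'];R=cv2.Rodrigues(np.array(c['rvec'],float))[0]
    v,u=np.mgrid[:z.shape[0],:z.shape[1]]
    P=np.stack([(u-K[0,2])/K[0,0]*z,(v-K[1,2])/K[1,1]*z,z],-1)
    W=(P-np.array(c['tvec']).reshape(3))@R
    W[z<=0]=np.nan
    return W
def save(c,f,crop=None,s=1):
    im=c['color'][...,::-1]
    if crop: im=im[crop[1]:crop[3],crop[0]:crop[2]]
    cv2.imwrite(f'pics/{f}.png',cv2.resize(im,None,fx=s,fy=s,interpolation=cv2.INTER_CUBIC))
E
python3 - <<'E'
from h import *
print(sensors.read_state(), robot.tip_reach)
a=[cam(n) for n in('top','side')]
for c,n in zip(a,('top0','side0')): save(c,n)
E
```

```text
pics
{'t': 0.0, 'q': array([ 1.11257749e+00,  1.31179556e-01,  1.48928107e+00, -2.81068743e-05,
        1.52298019e+00, -8.54081055e-02]), 'dq': array([-0.00013087,  0.00136336,  0.00030285, -0.00069778,  0.00035828,
        0.00235696]), 'joint_torque': array([-3.10000803e-03, -5.59835815e+01, -4.91764069e+01,  7.61867152e-02,
        3.54678452e-02, -1.85856998e-04]), 'tool_pos': array([0.21826783, 0.5582454 , 0.19987551]), 'orientation': array([-5.82134956e-01, -3.08670826e+00,  2.80792262e-03]), 'force': array([ 0.48200433,  0.12517334, -0.35882285]), 'wrist_torque': array([-0.03809282, -0.01620124, -0.04674798]), 'opening': 0.0928601127374029} 0.014
```

View pics/top0.png

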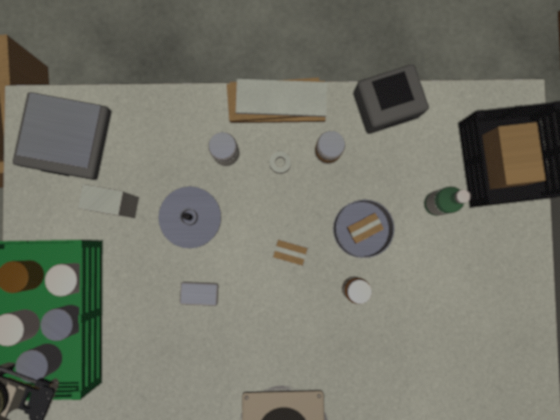

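View pics/side0.png

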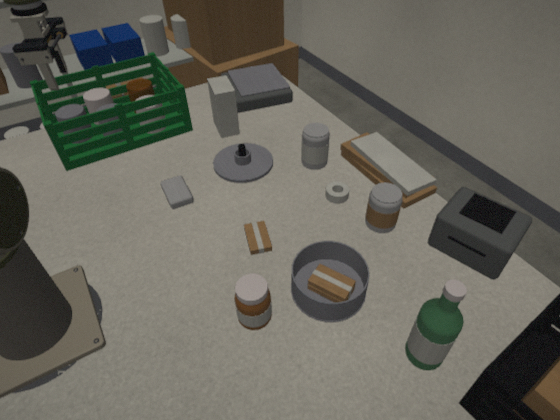

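The top view shows the lids at about (190,217), the loose pack at (291,252) and the tin with its pile at (363,229). The label roll is at (280,162) and the jar at (359,291). Next I'll measure them.

```bash
cat > m.py <<'E'
from h import *
from scipy.optimize import least_squares
c=load('top'); W=cloud(c)
print(c['intrinsics'][0,0],c['tvec'])
def rect(m):
    p=W[m][:,:2].astype(np.float32); r=cv2.minAreaRect(p*1000); return r, p.mean(0)
v,u=np.mgrid[:420,:560]
def near(a,b,r): return (u-a)**2+(v-b)**2<r*r
g=W[near(291,275,8)]; print('table z',np.nanmedian(g[:,2]))
m=near(291,252,26)&(W[...,2]>.008); print('loose',rect(m),np.median(W[m][:,2]),m.sum())
m=near(365,228,22)&(W[...,2]>.025)&(W[...,2]<.05); print('pile',rect(m),np.median(W[m][:,2]),m.sum())
m=near(363,229,36)&(W[...,2]>.054); q=W[m]; print('rim',cv2.minEnclosingCircle((q[:,:2]*1000).astype(np.float32)),np.median(q[:,2]),m.sum())
m=near(190,217,40)&(W[...,2]>.010)&(W[...,2]<.03);q=W[m]; print('lid',cv2.minEnclosingCircle((q[:,:2]*1000).astype(np.float32)),q.mean(0),m.sum(),np.median(q[:,2]))
m=near(190,217,20)&(W[...,2]>.03);q=W[m]; print('knob/collar');[print(x.round(3)) for x in q[np.argsort(-q[:,2])][:40:4]]
for n,a,b,r in(('jar',359,291,16),('roll',280,162,13),('canA',223,147,16),('canB',331,146,16),('fish',199,294,24),('carton',110,200,30),('bottle',447,200,24)):
    m=near(a,b,r)&(W[...,2]>.015);q=W[m];print(n,q[:,:2].min(0).round(3),q[:,:2].max(0).round(3),q[:,2].max().round(3))
save(c,'crop0',(150,140,410,310),3)
E
python3 m.py
```

```text
505.0277485860139 [-0.00611277  0.57599271  1.34377514]
table z -0.0022276220113149753
loose (((478.24908447265625, -28.985336303710938), (82.4213638305664, 102.16696166992188), 15.545846939086914), array([ 0.47624868, -0.02635623], dtype=float32)) 0.014392825485295224 573
pile (((538.1434936523438, -228.75531005859375), (50.029747009277344, 85.43133544921875), 26.743770599365234), array([ 0.53800476, -0.22818428], dtype=float32)) 0.03465557379923 596
rim ((536.495849609375, -222.54818725585938), 77.51815795898438) 0.06146675520081852 267
lid ((576.6388549804688, 243.11727905273438), 84.27584838867188) [0.57612204 0.24253142 0.0130535 ] 1999 0.012635174916599538
knob/collar
[0.577 0.241 0.068]
[0.577 0.249 0.066]
[0.569 0.246 0.066]
[0.574 0.244 0.065]
[0.58  0.244 0.065]
[0.574 0.241 0.064]
[0.569 0.244 0.064]
[0.572 0.247 0.063]
[0.58  0.242 0.062]
[0.577 0.237 0.062]
jar [ 0.345 -0.226] [ 0.41  -0.164] 0.106
roll [ 0.691 -0.032] [0.752 0.025] 0.031
canA [0.714 0.106] [0.785 0.179] 0.115
canB [ 0.716 -0.171] [ 0.785 -0.099] 0.107
fish [0.339 0.168] [0.402 0.27 ] 0.03
carton [0.576 0.38 ] [0.695 0.5  ] 0.155
bottle [ 0.568 -0.52 ] [ 0.638 -0.392] 0.213
```

```bash
ls pics
```

```text
crop0.png
side0.png
top0.png
```

View pics/crop0.png

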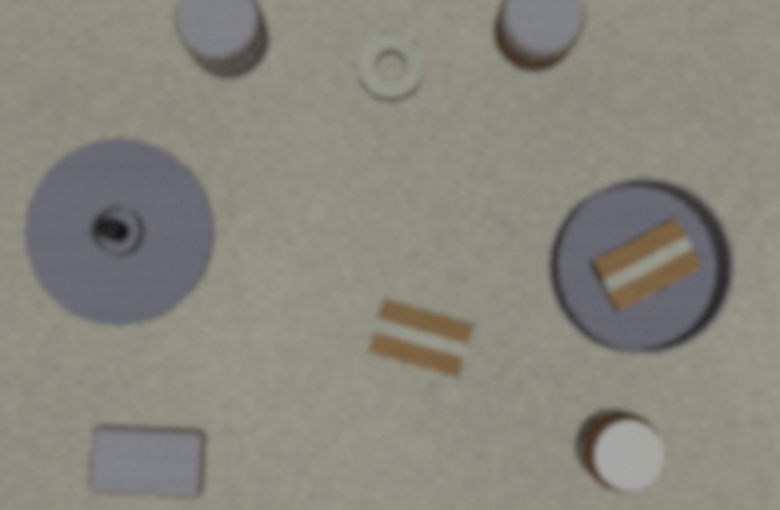

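```bash
cat >> h.py <<'E'
def ray(c,uv,z):
    K=np.array(c['intrinsics'],float);R=cv2.Rodrigues(np.array(c['rvec'],float))[0];t=np.array(c['tvec'],float).reshape(3)
    p=cv2.undistortPoints(np.float64(uv).reshape(-1,1,2),K,None).reshape(-1,2)
    d=np.c_[p,np.ones(len(p))]@R; o=-R.T@t
    return o+d*((z-o[2])/d[:,2])[:,None]
def packrect(c,zt,box):
    """box u0,v0,u1,v1; brown hull -> min area rect on plane zt"""
    hsv=cv2.cvtColor(c['color'],cv2.COLOR_RGB2HSV)
    m=np.zeros(hsv.shape[:2],np.uint8); u0,v0,u1,v1=box
    m[v0:v1,u0:u1]=cv2.inRange(hsv,(5,80,50),(25,255,255))[v0:v1,u0:u1]
    m=cv2.morphologyEx(m,cv2.MORPH_OPEN,np.ones((3,3)))
    v,u=np.nonzero(m); P=ray(c,np.c_[u,v],zt)[:,:2]
    (cx,cy),(a,b),th=cv2.minAreaRect((P*1000).astype(np.float32))
    ang=th if a>b else th+90
    return (cx,cy),(a,b),'long axis deg',ang,len(u)
E
python3 - <<'E'
from h import *
c=load('top')
print(packrect(c,.016,(260,230,320,275)))
print(packrect(c,.036,(335,200,390,255)))
E
```

```text
((475.1992492675781, -27.17934799194336), (79.26117706298828, 46.38286590576172), 'long axis deg', 73.04776000976562, 332)
((536.8245239257812, -227.86209106445312), (47.208030700683594, 83.23299407958984), 'long axis deg', 116.61230659484863, 360)
```

Emit:
play_rows(series=[[[-1,0.02,-0.04,0.0,-0.1],[-1,0.04,-0.08,0.01,-0.2],[-1,0.06,-0.12,0.02,-0.3],[-1,0.08,-0.16,0.03,-0.4],[-1,0.1,-0.2,0.03,-0.5],[-1,0.115,-0.24,0.03,-0.6],[-1,0.135,-0.28,0.03,-0.7],[-1,0.15,-0.32,0.03,-0.8]]])

```text
t: 0.9
tool_pos: [0.3689, 0.237, 0.2307]
orientation: [1.744, 2.613, -0.0]
force: [0.9, 0.6, 0.2]
opening: 0.0929
```

Emit:
play_rows(series=[[[-1,0.015,-0.04,0.0,-0.1],[-1,0.03,-0.08,0.0,-0.2],[-1,0.05,-0.12,0.0,-0.3],[-1,0.065,-0.16,-0.01,-0.4],[-1,0.08,-0.2,-0.02,-0.5],[-1,0.1,-0.24,-0.03,-0.6],[-1,0.107,-0.266,-0.03,-0.677],[-1,0.107,-0.266,-0.03,-0.677]]])

```text
t: 1.7
tool_pos: [0.4754, -0.0302, 0.1999]
orientation: [-2.514, -1.883, 0.003]
force: [0.1, 0.5, 0.2]
opening: 0.093
```

```bash
cat > w.py <<'E'
from h import *
import sys
s=sensors.read_state(); R=cv2.Rodrigues(s['orientation'])[0]
print(s['t'],s['tool_pos'].round(4),'jaw deg',np.degrees(np.arctan2(R[1,1],R[0,1])).round(2),'tilt',R[:,2].round(3),s['opening'],s['force'].round(2))
c=cam('wrist'); save(c,sys.argv[1],None,1.4)
W=cloud(c); print(np.isfinite(W[...,2]).mean())
E
sleep 0; python3 w.py w1
```

```text
1.7 [ 0.4754 -0.0302  0.1999] jaw deg -16.34 tilt [-0.002 -0.001 -1.   ] 0.09301379352020202 [0.06 0.51 0.2 ]
0.996062925170068
```

View pics/w1.png

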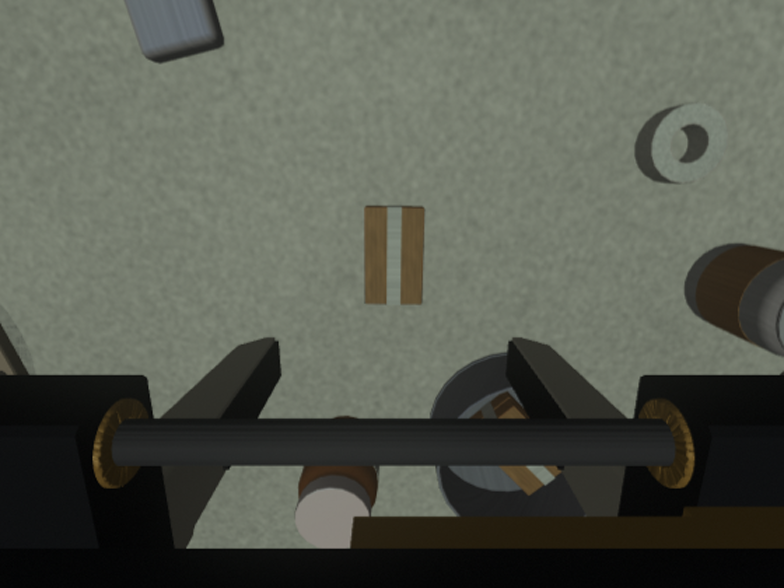

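The loose pack sits square to the jaws, its top face spanning (364–424, 207–304) in the 1.4× picture. I'll measure it with the wrist calibration.

```bash
python3 - <<'E'
from h import *
c=load('wrist')
print(packrect(c,.016,(250,130,315,225)))
W=cloud(c); print('pack z',np.nanmedian(W[160:200,265:272,2]),'table z',np.nanmedian(W[100:130,200:350,2]))
E
```

```text
((477.1688537597656, -24.274269104003906), (83.19325256347656, 49.158748626708984), 'long axis deg', 73.60856628417969, 2109)
pack z 0.01643268361617816 table z 0.00038290609586034876
```

Emit:
play_rows(series=[[[-1,0.001,0.003,-0.04,0],[-1,0.001,0.003,-0.08,0],[-1,0.001,0.003,-0.12,0],[-1,0.001,0.003,-0.12,0]]])

```text
t: 2.15
tool_pos: [0.4714, -0.0222, 0.0752]
orientation: [-2.5, -1.889, 0.011]
force: [-1.1, 1.0, -0.2]
opening: 0.093
```

```bash
python3 w.py w2; python3 - <<'E'
from h import *
c=load('wrist')
print(packrect(c,.016,(200,100,360,300)))
E
```

```text
2.15 [ 0.4714 -0.0222  0.0752] jaw deg -15.85 tilt [-0.01   0.002 -1.   ] 0.0929594228488335 [-1.15  0.97 -0.17]
0.9962244897959184
((477.47894287109375, -25.459728240966797), (83.75629425048828, 48.841609954833984), 'long axis deg', 73.14995574951172, 4441)
```

View pics/w2.png

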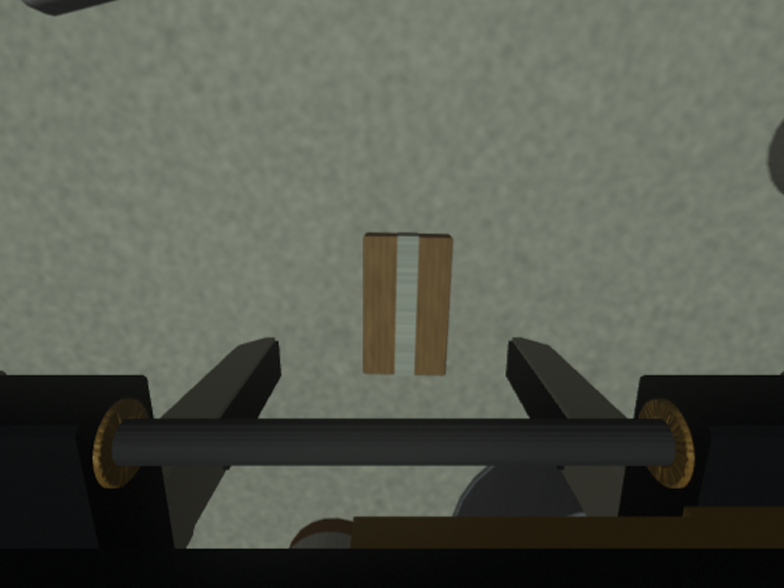

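The pack is at px (363–452, 233–375), a little right of the jaw centre line. The arm is still settling, so I'll hold and re-read.

Emit:
play_rows(series=[[[-1,0,0,0,0],[-1,0,0,0,0],[-1,0,0,0,0],[-1,0,0,0,0]]])

```text
t: 2.6
tool_pos: [0.4776, -0.0244, 0.0825]
orientation: [2.507, 1.89, 0.003]
force: [-0.0, -0.1, -0.2]
opening: 0.0928
```

```bash
python3 w.py w3; python3 - <<'E'
from h import *
c=load('wrist')
print(packrect(c,.016,(200,100,360,300)))
E
```

```text
2.6 [ 0.4776 -0.0244  0.0825] jaw deg -15.98 tilt [ 0.003 -0.    -1.   ] 0.09278320575953908 [-0.   -0.14 -0.17]
0.9960841836734694
((477.0262451171875, -24.919597625732422), (83.70873260498047, 49.2843132019043), 'long axis deg', 72.91694641113281, 4283)
```

Emit:
play_rows(series=[[[-1,-0.001,-0.001,-0.02,-0.015],[-1,-0.001,-0.001,-0.04,-0.015],[-1,-0.001,-0.001,-0.055,-0.015],[-1,-0.001,-0.001,-0.064,-0.015],[-1,-0.001,-0.001,-0.064,-0.015],[-1,-0.001,-0.001,-0.064,-0.015]]])

```text
t: 3.25
tool_pos: [0.4759, -0.0253, 0.0175]
orientation: [2.523, 1.872, 0.001]
force: [-0.1, -0.2, -0.4]
opening: 0.0928
```

```bash
python3 w.py w4
```

```text
3.25 [ 0.4759 -0.0253  0.0175] jaw deg -16.84 tilt [ 0.001 -0.    -1.   ] 0.0928267484535116 [-0.06 -0.2  -0.36]
0.9958078231292516
```

View pics/w4.png

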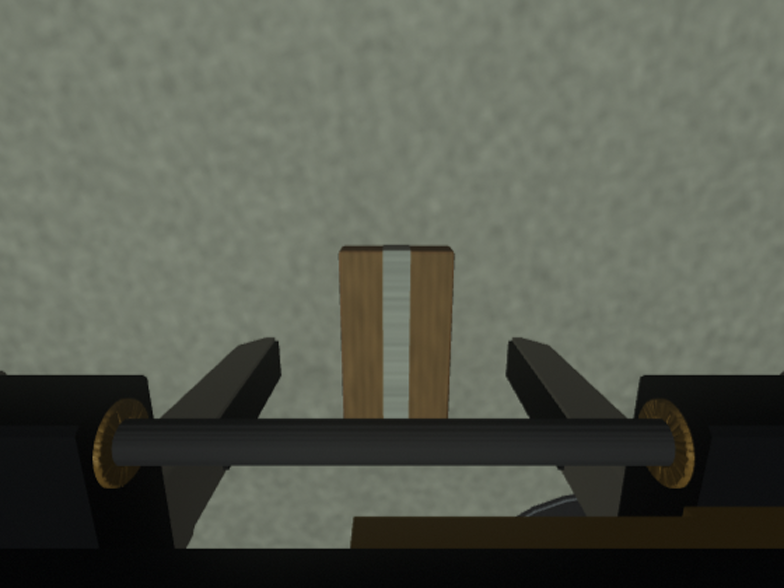

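The pack lies centred between the fingers (340–454 against jaws at 279–511). Closing on it.

Emit:
play_rows(series=[[[1,0,0,0,0],[1,0,0,0,0],[1,0,0,0,0],[1,0,0,0,0],[1,0,0,0,0],[1,0,0,0,0],[1,0,0,0,0],[1,0,0,0,0]]], force=20)

```text
t: 4.1
tool_pos: [0.4755, -0.0252, 0.0169]
orientation: [-2.523, -1.872, 0.0]
force: [-0.6, -0.1, 0.1]
opening: 0.0336
```

Emit:
play_rows(series=[[[1,0,0,0,0],[1,0,0,0,0],[1,0,0,0.02,0],[1,0,0,0.05,0],[1,0,0,0.08,0],[1,0,0,0.12,0],[1,0,0,0.16,0],[1,0,0,0.16,0]]])

```text
t: 4.9
tool_pos: [0.4792, -0.0258, 0.1837]
orientation: [2.517, 1.868, 0.012]
force: [1.1, 0.5, -0.1]
opening: 0.0006
```

The opening went to 0, so the fingers closed on nothing. I'll look before doing anything else.

```bash
python3 w.py w5; python3 - <<'E'
from h import *
c=cam('top');save(c,'top1',(180,140,440,310),3)
print(packrect(c,.016,(260,230,320,275)))
E
```

```text
4.9 [ 0.4792 -0.0258  0.1837] jaw deg -16.84 tilt [ 0.01  -0.002 -1.   ] 0.0005979225645984308 [ 1.07  0.55 -0.05]
0.9960671768707483Traceback (most recent call last):
  File "<stdin>", line 3, in <module>
  File "h.py", line 28, in packrect
    v,u=np.nonzero(m); P=ray(c,np.c_[u,v],zt)[:,:2]
                         ~~~^^^^^^^^^^^^^^^^^
  File "h.py", line 19, in ray
    p=cv2.undistortPoints(np.float64(uv).reshape(-1,1,2),K,None).reshape(-1,2)
      ~~~~~~~~~~~~~~~~~~~^^^^^^^^^^^^^^^^^^^^^^^^^^^^^^^^^^^^^^^
cv2.error: OpenCV(4.12.0) /io/opencv/modules/calib3d/src/undistort.dispatch.cpp:347: error: (-215:Assertion failed) CV_IS_MAT(_src) && CV_IS_MAT(_dst) && (_src->rows == 1 || _src->cols == 1) && (_dst->rows == 1 || _dst->cols == 1) && _src->cols + _src->rows - 1 == _dst->rows + _dst->cols - 1 && (CV_MAT_TYPE(_src->type) == CV_32FC2 || CV_MAT_TYPE(_src->type) == CV_64FC2) && (CV_MAT_TYPE(_dst->type) == CV_32FC2 || CV_MAT_TYPE(_dst->type) == CV_64FC2) in function 'cvUndistortPointsInternal'
```

View pics/w5.png

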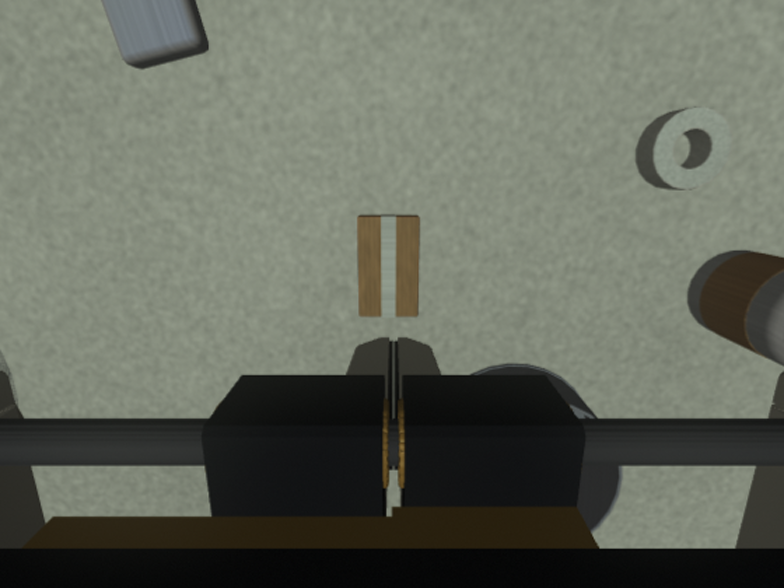

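View pics/top1.png

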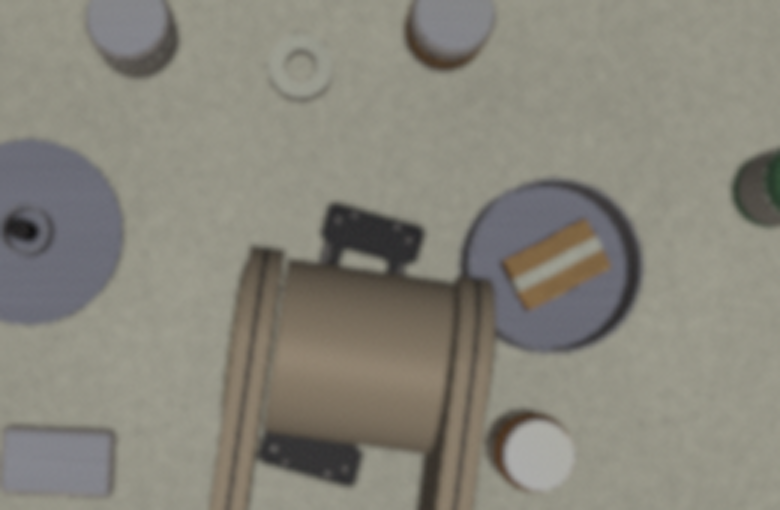

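```bash
python3 - <<'E'
from h import *
s=sensors.read_state();R=cv2.Rodrigues(s['orientation'])[0]
c=load('wrist');W=cloud(c);T=(W-s['tool_pos'])@R
for (u,v) in((262,243),(275,242),(287,243),(300,250),(262,255),(275,255),(287,255),(277,275),(283,290)): print(u,v,T[v,u].round(4),c['range_z'][v,u].round(3))
m=(T[...,2]>-.08)&(T[...,2]<.03);q=T[m]
b=np.arange(-.08,.03,.005)
for lo in b:
    k=(q[:,2]>=lo)&(q[:,2]<lo+.005)
    if k.sum()>5: print(round(lo,3),k.sum(),q[k][:,:2].min(0).round(3),q[k][:,:2].max(0).round(3))
Rc=cv2.Rodrigues(c['rvec'])[0]; print('cam centre in tool',((-Rc.T@c['tvec'])-s['tool_pos'])@R)
print('pack in tool (top centre)',packrect(c,.016,(230,130,330,250)))
E
```

```text
262 243 [-0.0697 -0.0194  0.1782] 0.392
275 242 [ 0.0105 -0.0008 -0.0261] 0.174
287 243 [ 0.0101  0.0059 -0.0265] 0.174
300 250 [ 0.0101  0.0125 -0.0366] 0.165
262 255 [ 0.0101 -0.0072 -0.0431] 0.158
275 255 [ 0.0101 -0.0006 -0.0431] 0.158
287 255 [ 0.0103  0.0054 -0.0436] 0.158
277 275 [ 0.0091  0.0005 -0.0629] 0.139
283 290 [ 0.0089  0.0029 -0.0756] 0.127
-0.08 22 [0.008 0.001] [0.01  0.003]
-0.075 48 [ 0.008 -0.   ] [0.011 0.004]
-0.07 53 [ 0.008 -0.   ] [0.011 0.004]
-0.065 55 [ 0.008 -0.   ] [0.011 0.005]
-0.06 243 [-0.005 -0.014] [0.011 0.018]
-0.055 301 [ 0.005 -0.013] [0.011 0.018]
-0.05 263 [ 0.008 -0.013] [0.011 0.017]
-0.045 227 [ 0.008 -0.013] [0.011 0.017]
-0.04 207 [ 0.008 -0.013] [0.011 0.017]
-0.035 175 [ 0.008 -0.012] [0.011 0.016]
-0.03 113 [ 0.008 -0.008] [0.011 0.014]
-0.025 22 [ 0.009 -0.005] [0.011 0.008]
cam centre in tool [ 0.07380479  0.0010948  -0.18968769]
pack in tool (top centre) ((476.743896484375, -24.736774444580078), (82.9638442993164, 49.22150802612305), 'long axis deg', 73.00106811523438, 2297)
```

The wrist depth image puts the fingertips about 22 mm *behind* the reported TCP, where I expected them 14 mm ahead. That would explain the empty grasp. I'll check it with the side camera.

```bash
python3 - <<'E'
from h import *
s=sensors.read_state();R=cv2.Rodrigues(s['orientation'])[0];print(s['tool_pos'])
c=cam('side');save(c,'side1',(140,60,340,270),3)
W=cloud(c);T=(W-s['tool_pos'])@R
m=(abs(T[...,0])<.03)&(abs(T[...,1])<.08)&(W[...,2]>.08)
q=T[m]; v,u=np.nonzero(m)
for lo in np.arange(-.1,.06,.01):
    k=(q[:,2]>=lo)&(q[:,2]<lo+.01)
    if k.sum(): print(round(lo,3),k.sum(),q[k][:,:2].min(0).round(3),q[k][:,:2].max(0).round(3),u[k].mean().round(),v[k].mean().round())
E
```

```text
[ 0.47643838 -0.0253499   0.17813969]
-0.1 4 [-0.01  -0.029] [0.009 0.004] 246.0 146.0
-0.09 56 [-0.012 -0.018] [-0.003  0.018] 250.0 151.0
-0.08 87 [-0.012 -0.018] [0.004 0.018] 250.0 154.0
-0.07 74 [-0.012 -0.017] [0.001 0.017] 250.0 159.0
-0.06 76 [-0.011 -0.016] [0.006 0.017] 250.0 163.0
-0.05 64 [-0.012 -0.016] [0.005 0.017] 251.0 167.0
-0.04 58 [-0.011 -0.015] [0.001 0.014] 251.0 171.0
-0.03 51 [-0.012 -0.014] [-0.003  0.013] 252.0 175.0
-0.02 8 [-0.011 -0.008] [-0.006  0.006] 252.0 177.0
```

View pics/side1.png

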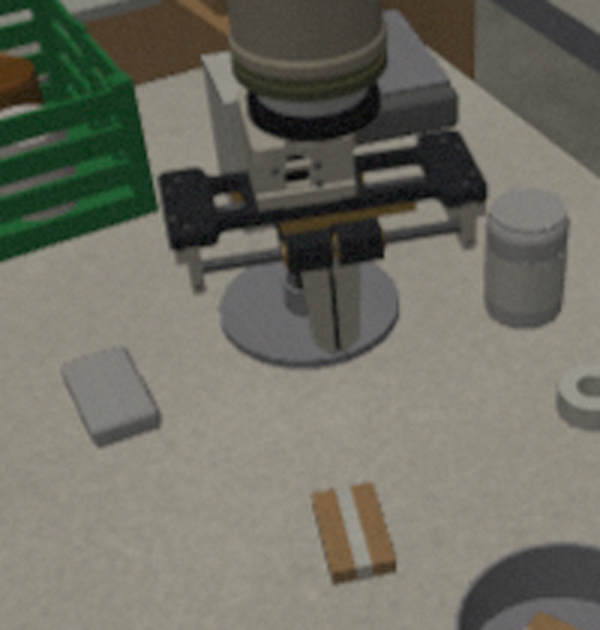

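```bash
python3 - <<'E'
from h import *
s=sensors.read_state();R=cv2.Rodrigues(s['orientation'])[0]
c=cam('wrist');W=cloud(c);T=(W-s['tool_pos'])@R
for (u,v) in((277,244),(200,275),(200,290),(200,320),(60,310),(60,325),(170,340),(170,360),(277,300),(277,330),(280,360),(280,380),(120,380),(60,380),(300,380),(300,400),(280,410)): print(u,v,T[v,u].round(4),c['range_z'][v,u].round(3),c['color'][v,u])
E
```

```text
277 244 [ 0.0098 -0.0023 -0.0228] 0.172 [54 54 46]
200 275 [ 0.0364 -0.0209 -0.1114] 0.08 [21 23 20]
200 290 [ 0.0365 -0.019  -0.119 ] 0.072 [17 18 16]
200 320 [ 0.0342 -0.0171 -0.1273] 0.065 [19 20 21]
60 310 [ 0.0313 -0.0523 -0.1191] 0.074 [41 44 42]
60 325 [ 0.028  -0.0522 -0.1202] 0.074 [50 52 51]
170 340 [ 0.028  -0.0245 -0.1255] 0.069 [21 22 22]
170 360 [ 0.0231 -0.0248 -0.1259] 0.069 [21 22 22]
277 300 [ 0.0329 -0.0012 -0.1174] 0.075 [35 30 19]
277 330 [ 0.0262 -0.0012 -0.1197] 0.075 [48 41 26]
280 360 [-0.2397 -0.0012  0.177 ] 0.431 [129 136 121]
280 380 [ 0.0229 -0.0004 -0.1313] 0.064 [41 33 16]
120 380 [ 0.0229 -0.0333 -0.1313] 0.064 [43 35 19]
60 380 [ 0.0225 -0.0459 -0.1309] 0.065 [43 36 20]
300 380 [ 0.0224  0.0037 -0.1308] 0.065 [40 31 13]
300 400 [ 0.0245  0.0033 -0.1376] 0.058 [6 6 6]
280 410 [ 0.0236 -0.0004 -0.1389] 0.057 [6 7 7]
```

Both cameras agree. The whole gripper ends about 36 mm short of the stated TCP geometry, so real tip z ≈ reported z + 0.022. The gripper body is also at the matching 84 mm behind the tips. I'll retry with that offset, opening the jaws first.

Emit:
play_rows(series=[[[-1,0,0,0,0],[-1,0,0,-0.03,0],[-1,0,0,-0.06,0],[-1,0,0,-0.08,0],[-1,0,0,-0.1,0],[-1,0,0,-0.1,0],[-1,0,0,-0.1,0],[-1,0,0,-0.1,0]]])

```text
t: 5.9
tool_pos: [0.4761, -0.0253, 0.0779]
orientation: [2.522, 1.872, 0.001]
force: [-0.6, -0.4, -0.4]
opening: 0.0599
```

Emit:
play_rows(series=[[[-1,0,0,-0.02,0],[-1,0,0,-0.04,0],[-1,0,0,-0.06,0],[-1,0,0,-0.075,0],[-1,0,0,-0.085,0],[-1,0,0,-0.09,0],[-1,0,0,-0.09,0],[-1,0,0,-0.09,0]]])

```text
t: 6.7
tool_pos: [0.4763, -0.0253, -0.0122]
orientation: [2.522, 1.872, 0.001]
force: [-0.2, 0.5, 1.0]
opening: 0.0929
```

```bash
python3 w.py w6
```

```text
6.7 [ 0.4763 -0.0253 -0.0122] jaw deg -16.85 tilt [ 0.001 -0.    -1.   ] 0.09293471756952211 [-0.22  0.46  0.99]
0.996062925170068
```

View pics/w6.png

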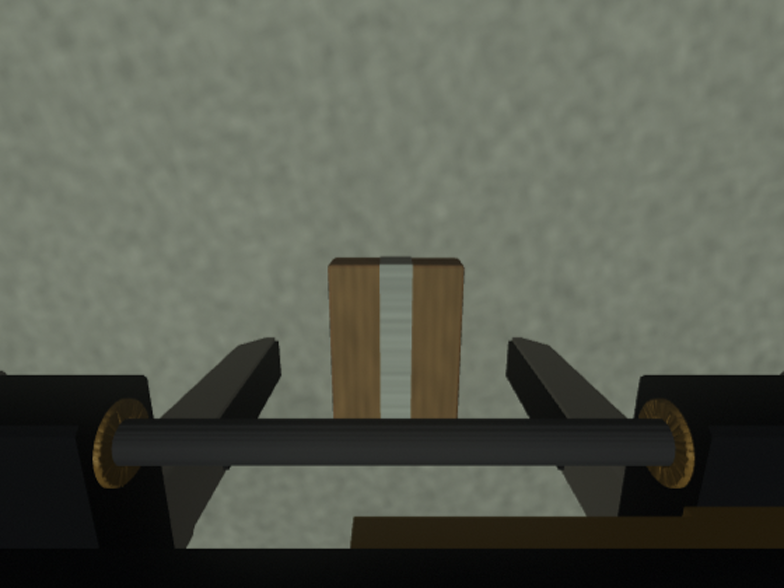

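The pack is centred in the jaws (328–464). I'll go down 7 mm more and close.

Emit:
play_rows(series=[[[-1,0,0,-0.003,0],[-1,0,0,-0.006,0],[-1,0,0,-0.007,0],[1,0,0,-0.007,0],[1,0,0,-0.007,0],[1,0,0,-0.007,0],[1,0,0,-0.007,0],[1,0,0,-0.007,0]]], force=25)

```text
t: 7.55
tool_pos: [0.477, -0.025, -0.0175]
orientation: [2.522, 1.872, 0.003]
force: [-8.2, 3.1, 24.1]
opening: 0.058
```

Emit:
play_rows(series=[[[1,0,0,0,0],[1,0,0,0,0],[1,0,0,0,0]]])

```text
t: 7.85
tool_pos: [0.4771, -0.025, -0.0175]
orientation: [2.522, 1.872, 0.003]
force: [-6.8, 3.4, 23.7]
opening: 0.0502
```

The tips touched the counter lightly at reported z = −0.0175, so tip z = reported z + 0.0175. The grip holds at 50.2 mm, so I'll lift.

Emit:
play_rows(series=[[[1,0,0,0.003,0],[1,0,0,0.01,0],[1,0,0,0.03,0],[1,0,0,0.06,0],[1,0,0,0.1,0],[1,0,0,0.12,0],[1,0,0,0.12,0],[1,0,0,0.12,0]]])

```text
t: 8.65
tool_pos: [0.4752, -0.0252, 0.0993]
orientation: [-2.523, -1.872, 0.0]
force: [-0.3, -0.4, -2.7]
opening: 0.0499
```

```bash
python3 w.py w7
```

```text
8.65 [ 0.4752 -0.0252  0.0993] jaw deg -16.85 tilt [-0.  0. -1.] 0.04988290202870817 [-0.32 -0.38 -2.73]
0.9958460884353741
```

View pics/w7.png

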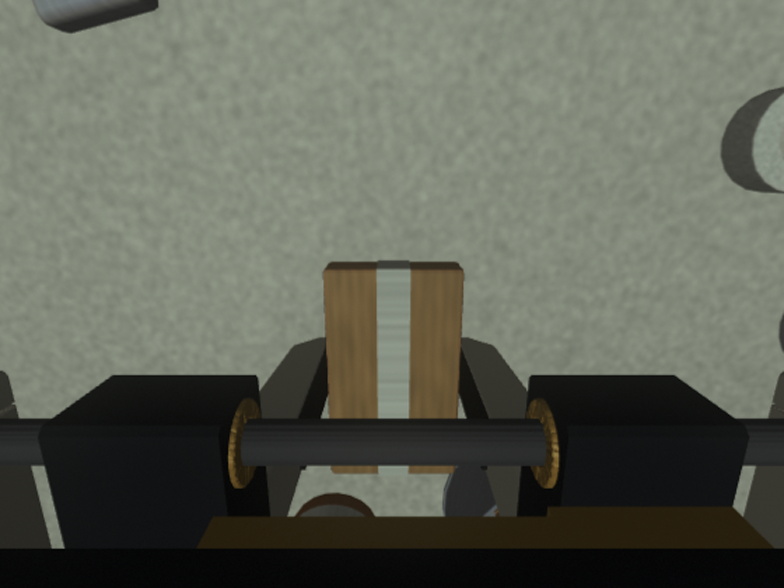

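Emit:
play_rows(series=[[[1,0.01,-0.03,0.02,0.1],[1,0.025,-0.07,0.04,0.2],[1,0.04,-0.11,0.06,0.3],[1,0.055,-0.15,0.07,0.4],[1,0.07,-0.19,0.08,0.5],[1,0.085,-0.23,0.08,0.6],[1,0.097,-0.265,0.08,0.7],[1,0.103,-0.283,0.08,0.76]]])

```text
t: 9.5
tool_pos: [0.5775, -0.3106, 0.1762]
orientation: [-1.644, -2.672, 0.001]
force: [0.2, 0.8, -1.6]
opening: 0.0498
```

Emit:
play_rows(series=[[[1,0,0,0,0],[1,0,0,0,0],[1,0,0,0,0],[1,0,0,0,0]]])

```text
t: 9.9
tool_pos: [0.5783, -0.307, 0.1794]
orientation: [-1.647, -2.674, -0.0]
force: [0.4, -0.5, -1.3]
opening: 0.0496
```

```bash
python3 w.py w8
```

```text
9.9 [ 0.5783 -0.307   0.1794] jaw deg 26.73 tilt [-0.001  0.001 -1.   ] 0.04964489873436094 [ 0.39 -0.54 -1.32]
0.9958673469387755
```

View pics/w8.png

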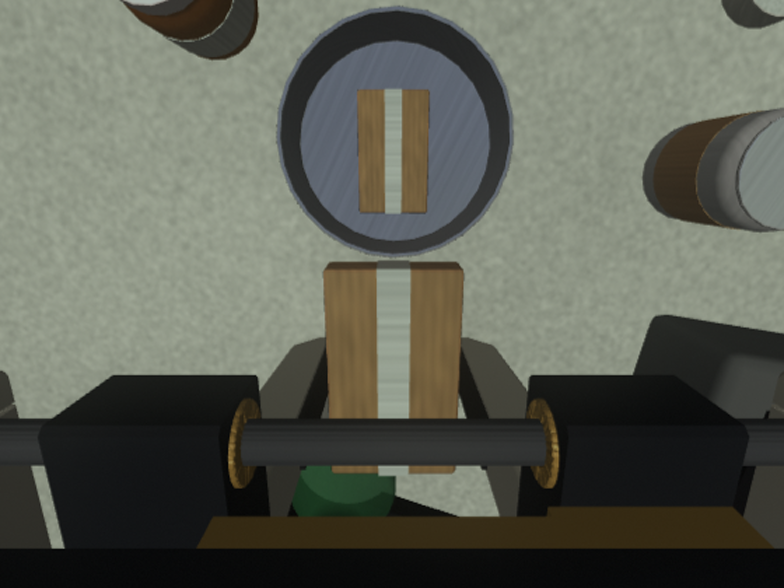

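The tin and pile are square to the jaws, with the pile's top face at (358–429, 89–213). The held pack shows at (324–463, 263–475). I'll work out the shift between them.

```bash
python3 - <<'E'
from h import *
s=sensors.read_state();R=cv2.Rodrigues(s['orientation'])[0];p=s['tool_pos']
c=load('wrist');W=cloud(c)
print('pile z',np.nanmedian(W[70:145,262:270,2]),'held top z',np.nanmedian(W[200:280,240:260,2]))
zt=p[2]+.0175+.016
print(p)
print('pile',packrect(c,.036,(240,55,320,160)))
for z in (zt,zt+.003,np.nanmedian(W[200:280,240:260,2])):
    P=ray(c,np.array([[324,268],[463,268],[332,473],[455,473]])/1.4,z); T=(P-p)@R; print(z,T.round(4).tolist())
print(packrect(c,zt,(225,185,340,345)))
b=W[330:370,210:285];k=np.nanmax(np.where(c['color'][330:370,210:285,1]>c['color'][330:370,210:285,0]+25,b[...,2],-1));print('bottle z seen',k)
q=W[:185,190:380].reshape(-1,3); q=q[(q[:,2]>.060)&(q[:,2]<.068)]
x=np.array([.537,-.2225])
A=np.c_[2*q[:,:2],np.ones(len(q))];sol=np.linalg.lstsq(A,(q[:,:2]**2).sum(1),rcond=None)[0];print('rim fit',sol[:2],np.sqrt(sol[2]+sol[:2]@sol[:2]),len(q))
print('rim minenc',cv2.minEnclosingCircle((q[:,:2]*1000).astype(np.float32)))
E
```

```text
pile z 0.03635997531651085 held top z 0.21324288086673412
[ 0.57844741 -0.30715836  0.17979259]
pile ((538.7459716796875, -228.23126220703125), (49.29208755493164, 82.66551971435547), 'long axis deg', 116.72418022155762, 3269)
0.21329259315553495 [[0.0419, -0.0238, -0.0335], [0.0419, 0.0249, -0.0335], [-0.0418, -0.024, -0.0335], [-0.0418, 0.0252, -0.0335]]
0.21629259315553495 [[0.0425, -0.0233, -0.0365], [0.0425, 0.0244, -0.0365], [-0.0395, -0.0236, -0.0365], [-0.0395, 0.0247, -0.0365]]
0.21324288086673412 [[0.0419, -0.0238, -0.0334], [0.0419, 0.0249, -0.0334], [-0.0418, -0.0241, -0.0335], [-0.0418, 0.0252, -0.0335]]
((578.0341186523438, -305.77423095703125), (49.39689636230469, 85.3291015625), 'long axis deg', 116.72864723205566, 8351)
bottle z seen 0.16055511245321408
rim fit [ 0.53698682 -0.22210379] 0.07472591084897816 2340
rim minenc ((536.7938232421875, -221.97157287597656), 77.09500122070312)
```

Emit:
play_rows(series=[[[1,-0.015,0.03,0,0],[1,-0.03,0.06,0,0],[1,-0.0398,0.0788,-0.01,0],[1,-0.0398,0.0788,-0.04,0],[1,-0.0398,0.0788,-0.07,0],[1,-0.0398,0.0788,-0.1,0],[1,-0.0398,0.0788,-0.12,0],[1,-0.0398,0.0788,-0.12,0]]])

```text
t: 10.75
tool_pos: [0.5361, -0.2274, 0.0564]
orientation: [-1.645, -2.67, 0.001]
force: [-0.4, 0.5, -2.2]
opening: 0.05
```

Emit:
play_rows(series=[[[1,0,0,0,0],[1,0,0,0,0],[1,0,0,0,0],[1,0,0,0,0]]])

```text
t: 11.15
tool_pos: [0.5396, -0.2299, 0.0614]
orientation: [1.647, 2.672, 0.0]
force: [-0.5, -0.3, -2.1]
opening: 0.0496
```

```bash
python3 w.py w9
```

```text
11.15 [ 0.5396 -0.2299  0.0614] jaw deg 26.7 tilt [ 0.002 -0.001 -1.   ] 0.049632947535126606 [-0.53 -0.3  -2.06]
0.9961181972789116
```

View pics/w9.png

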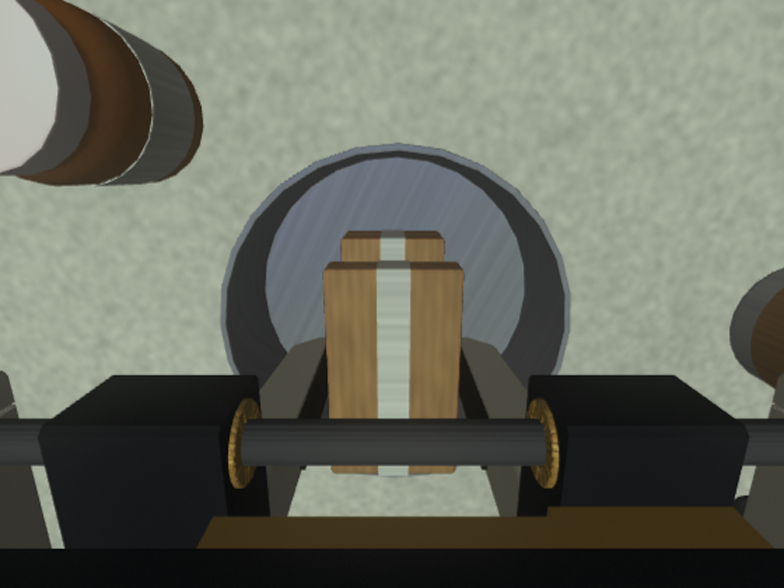

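The held pack lines up with the pile. I'll lower it gently.

Emit:
play_rows(series=[[[1,0,0,-0.015,0],[1,0,0,-0.028,0],[1,0,0,-0.035,0],[1,0,0,-0.037,0],[1,0,0,-0.037,0],[1,0,0,-0.037,0],[1,0,0,-0.037,0],[1,0,0,-0.037,0]]])

```text
t: 12.0
tool_pos: [0.5392, -0.2297, 0.0236]
orientation: [1.648, 2.673, 0.0]
force: [-1.4, 0.4, -2.6]
opening: 0.0497
```

```bash
python3 -c "
from h import *
s=sensors.read_state();print(s['tool_pos'],s['force'])"
```

```text
[ 0.53916228 -0.22965457  0.02355806] [-1.38043092  0.41149012 -2.60797449]
```

Emit:
play_rows(series=[[[1,-0.0005,0.0013,-0.002,0],[1,-0.0005,0.0013,-0.004,0],[1,-0.0005,0.0013,-0.0045,0],[1,-0.0005,0.0013,-0.0045,0],[1,-0.0005,0.0013,-0.0045,0]]])

```text
t: 12.5
tool_pos: [0.5382, -0.228, 0.0186]
orientation: [-1.648, -2.674, -0.0]
force: [-1.6, 2.1, 1.7]
opening: 0.0496
```

Contact made. I'll open partly, because finger backs must clear the tin wall, and then retreat upwards.

Emit:
play_rows(series=[[[0.0,0,0,0,0],[-0.15,0,0,0,0],[-0.4,0,0,0,0],[-0.4,0,0,0,0],[-0.4,0,0,0,0],[-0.4,0,0,0,0]]])

```text
t: 13.1
tool_pos: [0.5382, -0.2282, 0.0184]
orientation: [1.648, 2.674, -0.0]
force: [0.1, 0.4, 0.1]
opening: 0.0652
```

Emit:
play_rows(series=[[[-0.4,0,0,0.01,0],[-0.4,0,0,0.03,0],[-0.4,0,0,0.06,0],[-0.4,0,0,0.1,0],[-0.4,0.01,-0.02,0.14,0],[-0.4,0.025,-0.05,0.16,0],[-0.4,0.04,-0.08,0.16,0],[-0.4,0.04,-0.08,0.16,0]]])

```text
t: 13.9
tool_pos: [0.5793, -0.3117, 0.1799]
orientation: [1.65, 2.67, -0.001]
force: [-0.9, 0.0, -0.5]
opening: 0.0651
```

```bash
python3 w.py w10;python3 - <<'E'
from h import *
c=load('wrist')
print(packrect(c,.052,(220,20,330,190)))
E
```

```text
13.9 [ 0.5793 -0.3117  0.1799] jaw deg 26.57 tilt [ 0.002 -0.002 -1.   ] 0.06506013232656557 [-0.9   0.   -0.48]
0.9959991496598639
((538.382568359375, -227.66876220703125), (49.256351470947266, 82.17707061767578), 'long axis deg', 116.58100509643555, 3622)
```

View pics/w10.png

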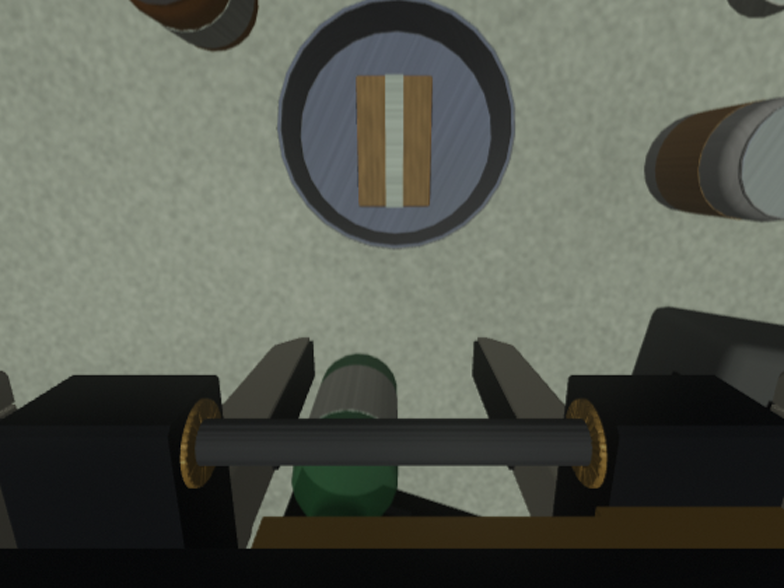

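The pack sits flush on the pile, 538.4/−227.7 against 538.7/−228.2 mm for the pile, angle within 0.2°. Next is a look at the lids from the matching pose.

Emit:
play_rows(series=[[[-0.4,0.0,0.04,0.02,0],[-0.4,0.0,0.09,0.02,0],[-0.4,0.0,0.14,0.02,0],[-0.4,0.0,0.19,0.02,0],[-1,0.01,0.24,0.02,0],[-1,0.02,0.29,0.02,0],[-1,0.03,0.34,0.02,0],[-1,0.035,0.39,0.02,0]]])

```text
t: 14.75
tool_pos: [0.6121, 0.0814, 0.1988]
orientation: [-1.648, -2.675, -0.0]
force: [0.6, 0.1, 0.5]
opening: 0.0908
```

Emit:
play_rows(series=[[[-1,0.003,0.04,-0.01,0],[-1,0.003,0.08,-0.02,0],[-1,0.003,0.083,-0.02,0],[-1,0.003,0.083,-0.02,0],[-1,0.003,0.083,-0.02,0],[-1,0.003,0.083,-0.02,0]]])

```text
t: 15.35
tool_pos: [0.6162, 0.1603, 0.1792]
orientation: [1.65, 2.672, 0.001]
force: [-0.5, -0.2, 0.3]
opening: 0.093
```

```bash
python3 w.py w11
```

```text
15.35 [0.6162 0.1603 0.1792] jaw deg 26.61 tilt [ 0.001 -0.    -1.   ] 0.09301697196860609 [-0.5  -0.2   0.33]
0.9957865646258504
```

View pics/w11.png

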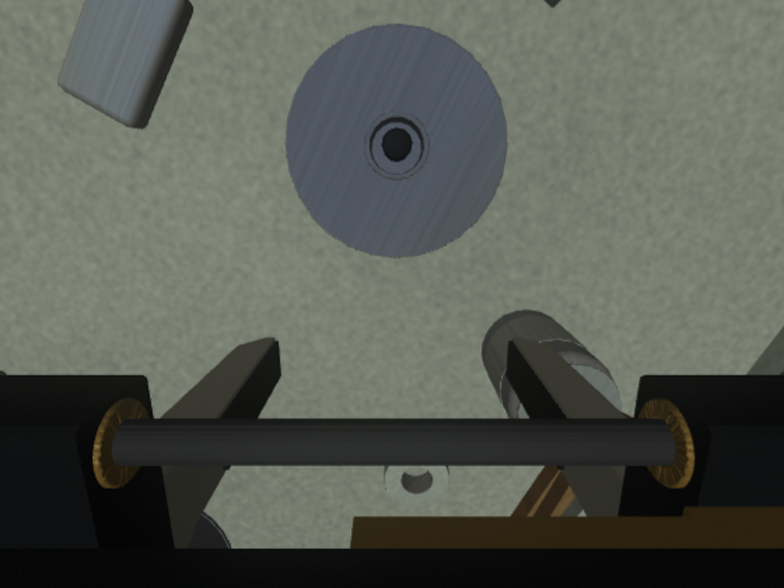

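The lids show with the knob at about (397,144) and the disc spanning (286–507, 24–258). I'll compute the knob position, and the tin centre with the same method.

```bash
python3 - <<'E'
from h import *
s=sensors.read_state();print(s['tool_pos'])
c=load('wrist');W=cloud(c)
def ell(m,z):
    cs=max(cv2.findContours(m.astype(np.uint8),cv2.RETR_EXTERNAL,cv2.CHAIN_APPROX_NONE)[0],key=len).reshape(-1,2)
    P=ray(c,cs,z)[:,:2];A=np.c_[2*P,np.ones(len(P))];so=np.linalg.lstsq(A,(P**2).sum(1),rcond=None)[0]
    return so[:2],np.sqrt(so[2]+so[:2]@so[:2])
R=np.zeros((420,560),bool);R[10:190,190:375]=1
print('disc',ell(R&(W[...,2]>.007),.013))
k=R&(W[...,2]>.060);q=W[k];print('knobtop depth',q.mean(0),k.sum(), 'ell',ell(k,.065),q[:,2].max())
k=R&(W[...,2]>.035)&(c['color'].sum(2)>150)
hsv=c['color'].sum(2); kk=np.zeros_like(R);kk[85:120,265:303]=hsv[85:120,265:303]<130
print(np.median(W[100:106,280:286,2]))
E
```

```text
[0.61621694 0.16033769 0.17913614]
disc (array([0.57713288, 0.24398895]), np.float64(0.08357987703710071))
knobtop depth [0.57716434 0.24392942 0.06511865] 381 ell (array([0.57720485, 0.24386227]), np.float64(0.009326814541446576)) 0.06751356423124688
0.06482110919452333
```

Emit:
play_rows(series=[[[-1,-0.015,0.035,0,0],[-1,-0.03,0.07,0,0],[-1,-0.039,0.0836,-0.01,0],[-1,-0.039,0.0836,-0.04,0],[-1,-0.039,0.0836,-0.07,0],[-1,-0.039,0.0836,-0.09,0],[-1,-0.039,0.0836,-0.1,0],[-1,-0.039,0.0836,-0.1,0]]])

```text
t: 16.2
tool_pos: [0.5758, 0.244, 0.0765]
orientation: [-1.649, -2.672, 0.004]
force: [-0.4, -0.6, -0.3]
opening: 0.0925
```

Emit:
play_rows(series=[[[-1,0,0,-0.015,0],[-1,0,0,-0.03,0],[-1,0,0,-0.045,0],[-1,0,0,-0.05,0],[-1,0,0,-0.05,0],[-1,0,0,-0.05,0],[-1,0,0,-0.05,0],[-1,0,0,-0.05,0]]])

```text
t: 17.0
tool_pos: [0.5775, 0.2456, 0.0293]
orientation: [1.648, 2.674, 0.002]
force: [-0.4, -0.3, 0.4]
opening: 0.0926
```

```bash
python3 w.py w12
```

```text
17.0 [0.5775 0.2456 0.0293] jaw deg 26.7 tilt [ 0.001  0.    -1.   ] 0.09259845430667384 [-0.44 -0.27  0.38]
0.9961181972789116
```

View pics/w12.png

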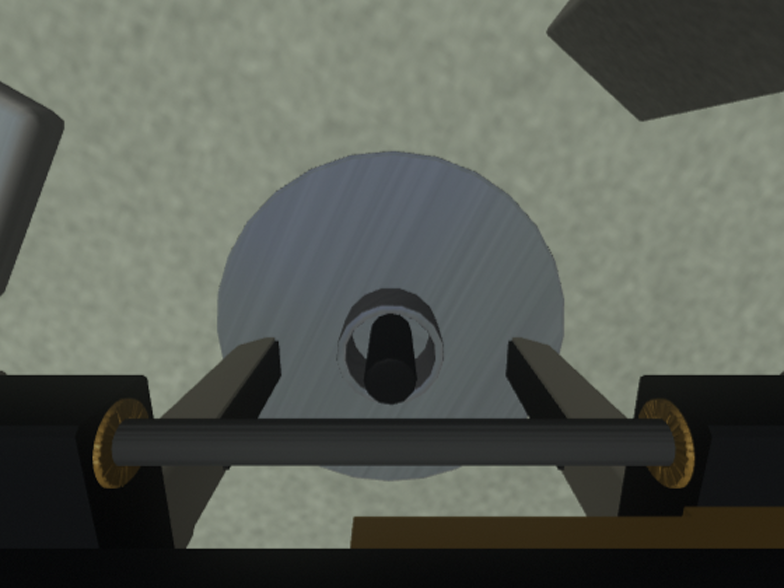

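The knob (390,380) stands centrally in the jaws. I'll trim the position, lower by 3 mm and grip.

Emit:
play_rows(series=[[[-1,0,-0.0015,-0.002,0],[-1,0,-0.0015,-0.003,0],[-1,0,-0.0015,-0.003,0],[1,0,-0.0015,-0.003,0],[1,0,-0.0015,-0.003,0],[1,0,-0.0015,-0.003,0],[1,0,-0.0015,-0.003,0],[1,0,-0.0015,-0.003,0]]], force=35)

```text
t: 17.85
tool_pos: [0.5769, 0.2439, 0.0255]
orientation: [1.648, 2.674, 0.0]
force: [0.2, 0.1, 1.2]
opening: 0.0576
```

Emit:
play_rows(series=[[[1,0,0,0,0],[1,0,0,0,0],[1,0,0,0,0],[1,0,0,0,0],[1,0,0,0,0]]])

```text
t: 18.35
tool_pos: [0.5769, 0.2438, 0.0254]
orientation: [-1.649, -2.674, 0.0]
force: [-0.5, 0.5, -0.4]
opening: 0.0191
```

Emit:
play_rows(series=[[[1,0,0,0.005,0],[1,0,0,0.015,0],[1,0,0,0.035,0],[1,0,0,0.06,0],[1,0,0,0.09,0],[1,0,0,0.12,0],[1,0,0,0.13,0],[1,0,0,0.13,0]]])

```text
t: 19.15
tool_pos: [0.5782, 0.2443, 0.1579]
orientation: [1.647, 2.672, 0.005]
force: [1.1, 0.3, -3.5]
opening: 0.0193
```

```bash
python3 w.py w13; python3 - <<'E'
from h import *
s=sensors.read_state();print(s['wrist_torque'])
c=load('wrist');W=cloud(c)
m=(W[...,2]>.12)&(W[...,2]<.19)
m[:100]=0;m[250:]=0
q=W[m];A=np.c_[q[:,:2],np.ones(len(q))];so=np.linalg.lstsq(A,q[:,2],rcond=None)
med=abs(q[:,2]-A@so[0])<.003
so=np.linalg.lstsq(A[med],q[med][:,2],rcond=None)[0];print('disc plane tilt',so,'z at tcp',so[:2]@s['tool_pos'][:2]+so[2])
E
```

```text
19.15 [0.5782 0.2443 0.1579] jaw deg 26.7 tilt [ 0.004  0.001 -1.   ] 0.019265879665097213 [ 1.07  0.33 -3.48]
0.9958333333333333
[-0.06432784  0.06050962  0.04979756]
disc plane tilt [ 0.00847998 -0.00786306  0.1433843 ] z at tcp 0.14636053359899262
```

View pics/w13.png

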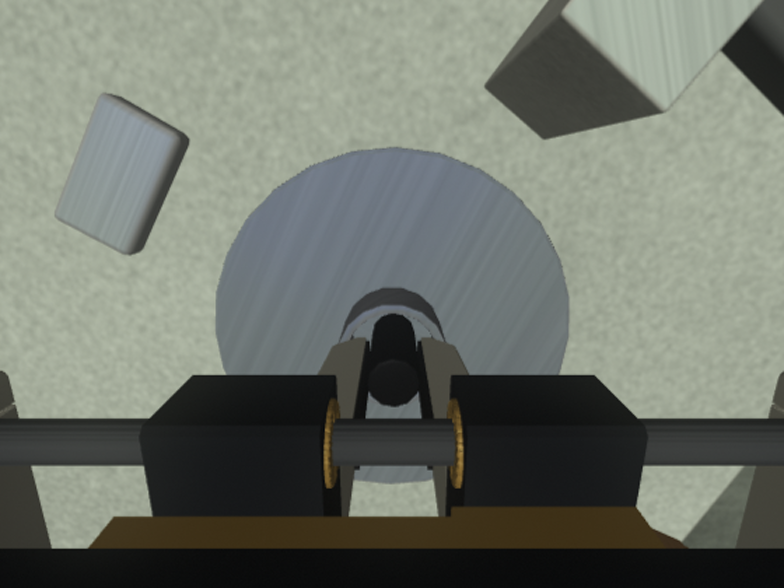

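The lids are up and level, with tilt about 0.01. Carrying them over to the tin.

Emit:
play_rows(series=[[[1,-0.001,-0.01,0,0],[1,-0.003,-0.03,0,0],[1,-0.005,-0.06,0,0],[1,-0.008,-0.09,0,0],[1,-0.01,-0.12,0,0],[1,-0.013,-0.15,0,0],[1,-0.015,-0.18,0,0],[1,-0.018,-0.21,0,0]]])

```text
t: 20.0
tool_pos: [0.557, 0.032, 0.153]
orientation: [-1.647, -2.671, 0.003]
force: [1.0, 0.3, -4.6]
opening: 0.0192
```

Emit:
play_rows(series=[[[1,-0.003,-0.03,0,0],[1,-0.005,-0.06,0,0],[1,-0.008,-0.09,0,0],[1,-0.011,-0.12,0,0],[1,-0.014,-0.15,0,0],[1,-0.017,-0.18,0,0],[1,-0.019,-0.21,0,0],[1,-0.021,-0.235,0,0]]])

```text
t: 20.8
tool_pos: [0.5358, -0.2027, 0.1529]
orientation: [-1.648, -2.671, 0.001]
force: [1.0, 0.5, -4.0]
opening: 0.019
```

Emit:
play_rows(series=[[[1,0,-0.01,0,0],[1,-0.001,-0.018,0,0],[1,-0.001,-0.021,0,0],[1,-0.001,-0.021,0,0],[1,-0.001,-0.021,0,0],[1,-0.001,-0.021,0,0],[1,-0.001,-0.021,0,0],[1,-0.001,-0.021,0,0]]])

```text
t: 21.6
tool_pos: [0.537, -0.2218, 0.1556]
orientation: [1.648, 2.675, 0.0]
force: [0.5, 0.1, -3.6]
opening: 0.0193
```

```bash
python3 w.py w14
```

```text
21.6 [ 0.537  -0.2218  0.1556] jaw deg 26.73 tilt [ 0. -0. -1.] 0.01927840075814777 [ 0.49  0.12 -3.56]
0.996109693877551
```

View pics/w14.png

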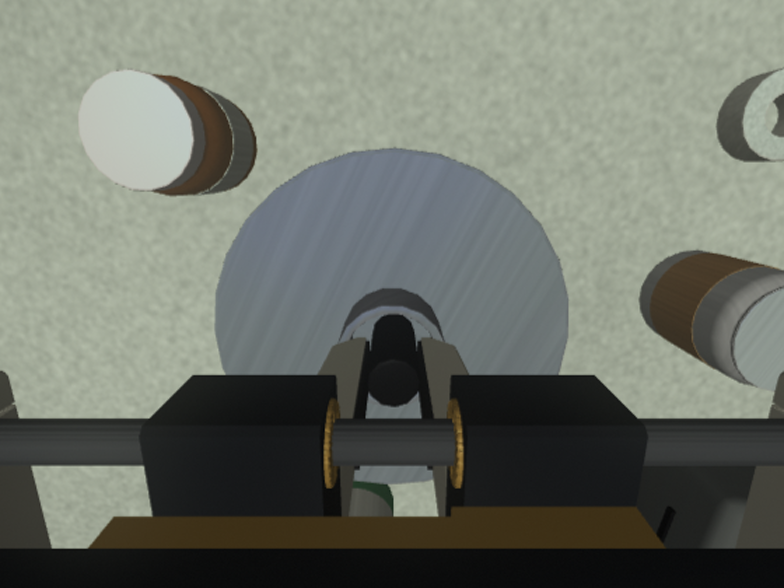

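The lids hang level and centred on the tin axis to within 0.5 mm. Lowering in stages.

Emit:
play_rows(series=[[[1,0,0,-0.01,0],[1,0,0,-0.025,0],[1,0,0,-0.04,0],[1,0,0,-0.05,0],[1,0,0,-0.055,0],[1,0,0,-0.055,0],[1,0,0,-0.055,0],[1,0,0,-0.055,0]]])

```text
t: 22.45
tool_pos: [0.5375, -0.2225, 0.1013]
orientation: [1.648, 2.673, 0.0]
force: [-0.7, -0.3, -3.1]
opening: 0.0191
```

Emit:
play_rows(series=[[[1,-0.0003,0,-0.005,0],[1,-0.0003,0,-0.009,0],[1,-0.0003,0,-0.013,0],[1,-0.0003,0,-0.015,0],[1,-0.0003,0,-0.015,0],[1,-0.0003,0,-0.015,0]]])

```text
t: 23.05
tool_pos: [0.5366, -0.2222, 0.0854]
orientation: [-1.648, -2.674, 0.0]
force: [-0.5, 0.0, -4.3]
opening: 0.019
```

Emit:
play_rows(series=[[[1,0,0,-0.001,0],[1,0,0,-0.002,0],[1,0,0,-0.0025,0],[1,0,0,-0.0025,0],[1,0,0,-0.0025,0]]])

```text
t: 23.55
tool_pos: [0.5367, -0.2223, 0.0834]
orientation: [1.648, 2.674, -0.0]
force: [-1.2, 1.5, 1.5]
opening: 0.019
```

Seated, with the force going from −4.3 to +1.5 N. Releasing.

Emit:
play_rows(series=[[[0.5,0,0,0,0],[0.4,0,0,0,0],[0.2,0,0,0,0],[0.0,0,0,0,0],[-0.4,0,0,0,0],[-0.8,0,0,0,0],[-1,0,0,0,0],[-1,0,0,0,0]]])

```text
t: 24.35
tool_pos: [0.5366, -0.2222, 0.0829]
orientation: [-1.648, -2.674, 0.0]
force: [-0.5, 0.4, 0.2]
opening: 0.0713
```

Emit:
play_rows(series=[[[-1,0,0,0,0],[-1,0,0,0,0],[-1,0,0,0,0],[-1,0,0,0,0]]])

```text
t: 24.75
tool_pos: [0.5366, -0.2222, 0.0829]
orientation: [-1.648, -2.674, -0.0]
force: [0.1, 0.6, -0.2]
opening: 0.0928
```

```bash
python3 w.py w15; python3 - <<'E'
from h import *
s=sensors.read_state()
c=load('wrist');W=cloud(c)
m=(W[...,2]>.062)&(W[...,2]<.08)
m[240:]=0
q=W[m];print(len(q),np.median(q[:,2]))
A=np.c_[q[:,:2],np.ones(len(q))];print(np.linalg.lstsq(A,q[:,2],rcond=None)[0])
E
```

```text
24.75 [ 0.5366 -0.2222  0.0829] jaw deg 26.7 tilt [-0.  0. -1.] 0.09283314929784656 [ 0.14  0.56 -0.24]
0.9959991496598639
29144 0.07137066952240784
[-0.00593625  0.0030568   0.07507958]
```

View pics/w15.png

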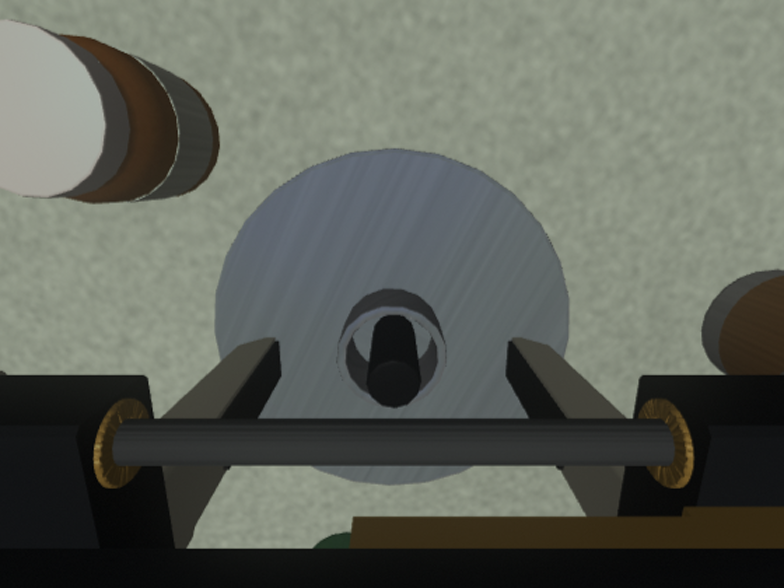

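The lids are home: disc top reads 71.4 mm (expected 71) and is level to about 6 mrad. I'll lower to the collar and grip it from outside.

Emit:
play_rows(series=[[[-1,0,0,-0.008,0],[-1,0,0,-0.016,0],[-1,0,0,-0.022,0],[-1,0,0,-0.022,0],[-1,0,0,-0.022,0],[-1,0,0,-0.022,0]]])

```text
t: 25.4
tool_pos: [0.5368, -0.2223, 0.0612]
orientation: [1.648, 2.674, 0.0]
force: [-0.0, 0.1, -0.0]
opening: 0.0929
```

Emit:
play_rows(series=[[[0.0,0,0,0,0],[0.0,0,0,0,0],[0.1,0,0,0,0],[0.3,0,0,0,0],[1,0,0,0,0],[1,0,0,0,0],[1,0,0,0,0],[1,0,0,0,0]]], force=20)

```text
t: 26.2
tool_pos: [0.5365, -0.2222, 0.0609]
orientation: [-1.648, -2.674, 0.0]
force: [-0.4, 0.0, 0.0]
opening: 0.0457
```

Emit:
play_rows(series=[[[1,0,0,0,0],[1,0,0,0,0],[1,0,0,0,0]]])

```text
t: 26.5
tool_pos: [0.5366, -0.2222, 0.0609]
orientation: [-1.648, -2.674, 0.0]
force: [-0.8, -0.0, -0.2]
opening: 0.0456
```

```bash
python3 w.py w16
```

```text
26.5 [ 0.5366 -0.2222  0.0609] jaw deg 26.7 tilt [-0.  0. -1.] 0.04555979675040835 [-0.76 -0.   -0.17]
0.9962159863945578
```

View pics/w16.png

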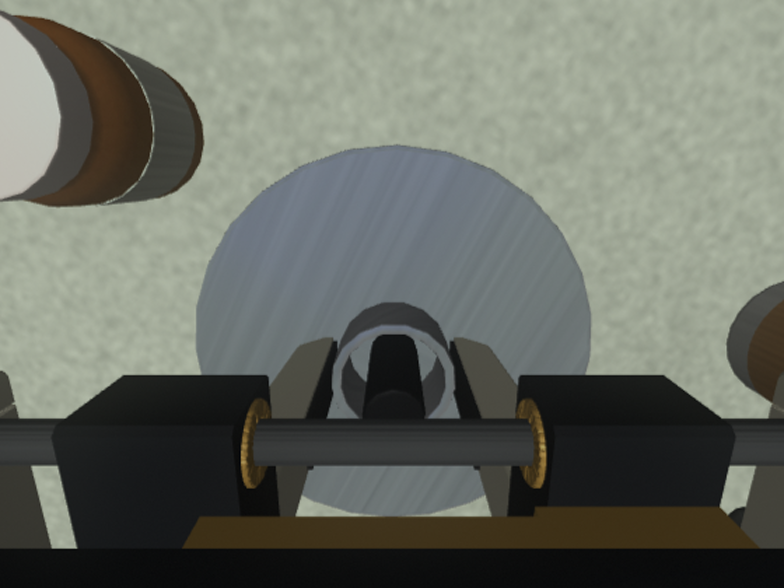

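The jaws hold the collar at 45.6 mm with the knob centred inside. Lifting slowly, straight up.

Emit:
play_rows(series=[[[1,0,0,0.002,0],[1,0,0,0.004,0],[1,0,0,0.006,0],[1,0,0,0.009,0],[1,0,0,0.012,0],[1,0,0,0.016,0],[1,0,0,0.02,0],[1,0,0,0.02,0]]])

```text
t: 27.35
tool_pos: [0.5371, -0.2225, 0.0819]
orientation: [1.648, 2.673, 0.0]
force: [-0.1, 0.4, -1.8]
opening: 0.0461
```

Emit:
play_rows(series=[[[1,0,0,0.01,0],[1,0,0,0.02,0],[1,0,0,0.03,0],[1,0,0,0.045,0],[1,0,0,0.06,0],[1,0,0,0.07,0],[1,0,0,0.08,0],[1,0,0,0.08,0]]])

```text
t: 28.15
tool_pos: [0.5376, -0.2227, 0.1631]
orientation: [1.647, 2.672, 0.0]
force: [0.8, 0.1, -1.8]
opening: 0.0458
```

Emit:
play_rows(series=[[[1,0,0,0,0],[1,0,0,0,0],[1,0,0,0,0],[1,0,0,0,0],[1,0,0,0,0],[1,0,0,0,0]]])

```text
t: 28.75
tool_pos: [0.5365, -0.2222, 0.1608]
orientation: [-1.648, -2.674, 0.0]
force: [-0.3, 0.7, -1.3]
opening: 0.046
```

```bash
python3 w.py w17; python3 - <<'E'
from h import *
c=cam('side'); save(c,'side2',(200,130,480,340),2.8)
W=cloud(c);q=W[180:340,250:400].reshape(-1,3)
k=(q[:,2]>.12)&(q[:,2]<.25)
c2=load('wrist');V=cloud(c2);m=(V[...,2]>.15)&(V[...,2]<.18);m[240:]=0;p=V[m]
A=np.c_[p[:,:2],np.ones(len(p))];print('outer disc z',np.median(p[:,2]),np.linalg.lstsq(A,p[:,2],rcond=None)[0][:2])
E
```

```text
28.75 [ 0.5365 -0.2222  0.1608] jaw deg 26.7 tilt [-0.  0. -1.] 0.04601344096734655 [-0.31  0.7  -1.34]
0.9957525510204082
outer disc z 0.17116238498777353 [ 0.00156854 -0.00237469]
```

View pics/side2.png

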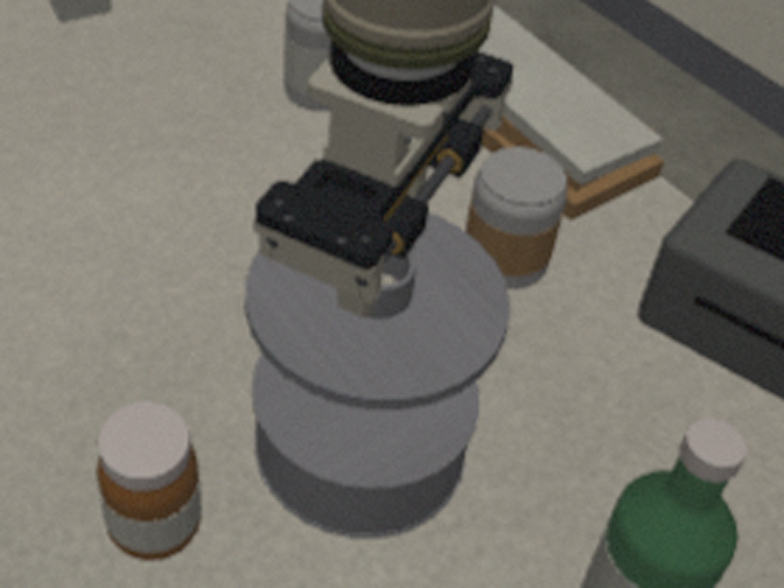

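View pics/w17.png

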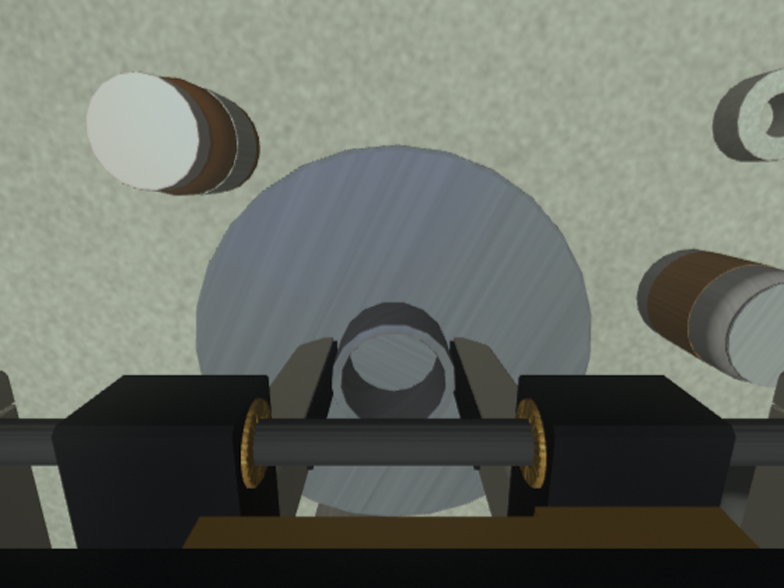

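The outer lid is held 100 mm up and level (within about 3 mrad). The inner lid stays on the tin, seen at side px ~(365,410). One depth check on the inner lid, then I hand in.

```bash
python3 - <<'E'
from h import *
c=load('side');W=cloud(c);q=W[250:305,290:372].reshape(-1,3)
d=np.hypot(q[:,0]-.537,q[:,1]+.222);q=q[(d<.078)&(q[:,2]>.055)&(q[:,2]<.08)]
A=np.c_[q[:,:2]-[.537,-.222],np.ones(len(q))];print(len(q),np.linalg.lstsq(A,q[:,2],rcond=None)[0])
s=sensors.read_state();print(np.abs(s['dq']).max(),s['tool_pos'],s['opening'])
robot.close_job()
E
```

```text
1982 [0.00623441 0.00505976 0.06787935]
0.0017788327316180367 [ 0.53654987 -0.22216271  0.16087742] 0.0456258130926246
the job is handed in; nothing more can be done
```

The job is done and handed in at about 29 s of the 58 s allowed. The loose pack is on the pile, the inner lid is seated in the tin, and the gripper is holding the outer lid 10 cm above it. No verdict was reported.

**Last checks:**
- **Packs:** the loose pack measured within about 1 mm and 0.2° of the pile. I measured this before the lids went on and could not see inside the tin afterwards.
- **Inner lid:** the flange top read 67.9 mm, against 68 mm expected when fully home, and was level to about 8 mrad. Its centring over the tin comes from the arm position when I let go, about 0.5 mm off.
- **Outer lid:** the disc top read 171 mm, which is 100 mm above its nested place. It was level to about 3 mrad, and the jaws held the collar at 46 mm with the arm at rest.
- **Other groceries:** I moved nothing near them and saw none out of place in the last pictures, but I did not measure their positions again.

**What went wrong or disagreed:**
- **First grasp:** my first try at the loose pack closed on empty air and moved nothing. The stated fingertip position was wrong by about 32–36 mm: the real tips sit roughly 18–22 mm short of the reported tool point.
- **Counter contact:** the cameras suggested 22 mm, but the tips touched the counter sooner than that, at 17.5 mm, with about 24 N. I used 17.5 mm from then on.
- **Cameras:** the top camera disagreed with the wrist camera by 1–3 mm, so I relied on the wrist camera.

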